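Move the battery pack from the charger to the camera head

ROBOT

A 7-joint arm with a two-finger parallel gripper is mounted at the origin on the work surface. World frame = base frame: x ahead of the robot, y to its left, z up, the work surface at z = 0. Lengths are in m, angles in degrees, forces in N, time in s.
With the tool pointing down it reaches from about 0.4 to 0.85 m from the base axis. Payload 10.4 kg.
Tool frame: the origin (TCP) lies midway between the tips of the shut fingers; the grasp point (between the pads) lies 19 mm behind it; y points along the fingers, x is the direction in which the jaws open and shut, and the axes are right-handed (so a half turn about y gives the same grasp; the last joint's range is limited). The gripper opens to 85 mm and grips with 20 to 120 N. Pads are 22 mm wide; open, the fingers measure 114 mm over their backs; the gripper's body (76 mm by 85 mm) begins 54 mm behind the grasp point. The pads swing forward as they close: fully open they stand 13 mm farther back than shut.
Start: joints at [-69.305, 19.034, -3.707, 83.658, 1.238, 77.344, -5.071], TCP at [0.234, 0.58, 0.231] pointing down, gripper open.
Joint ranges: [-148.97, 148.97], [-28.65, 121.19], [-84.17, 76.75], [9.2, 138.47], [-72.65, 252.65], [3.7, 117.97], [-149.18, 149.18]. Speed limits (degrees/s): [127.2, 127.2, 159.86, 159.86, 180, 180, 180].

INTERFACE

Orientations are given as [roll, pitch, yaw] about the fixed x, y, z axes, in that order (R = Rz(yaw) Ry(pitch) Rx(roll)).
In Python, from workcell import state, snapshot, finish_job gives the robot as it stands.
- The arm moves only by the tool play_rows, never from a script. Its argument "increments" is a list that holds one entry, the list of rows, each a list of 5 numbers: the opening, from 0 (shut) to 1 (fully open), then the shift along the world's x, y, z as a fraction of full scale, then the turn about the world's z as a fraction of full scale. In form: [[[gripper, dx, dy, dz, roll], ...]]. A call has 1 to 10 rows; each row is the pose to reach, as a shift and turn from the pose commanded when the call began, turning the shorter way round; what a row does not reach only later rows make up. Full scale, the value 1, is 0.15 m for a shift and 2 pi rad for a turn. A row lasts 1/8 s, in which the tool goes at most 62.5 mm and 10.7 degrees, less where a joint would pass 70% of its speed; a pose out of reach is approached as far as the arm can. A call with a number of a shift or a turn outside -1 to 1 is refused whole. A call with a gripper value outside its range is refused whole. The fingers move at their own pace and stop on an object; the grip force is fixed at half the most. Time passes only in rows, so rows that repeat a pose let the fingers close. It gives the time, the measured TCP pose, the force and the opening at its end, in the units of the state.
- state(): the state, without advancing time (a new reading comes with each control period).
- snapshot(name): name is "scene" or "side" or "wrist"; returns a dict with "img" (420x560x3 uint8, red, green, blue), "z_map" (420x560 float32, m along the optical axis (not along the pixel's ray), 0 where there is no reading), "mtx" (3x3 intrinsics, pixels), "T" (4x4, takes a point from camera to world coordinates). Camera axes: x right, y down, z forward; pixel columns grow to the right and rows downward; lengths in m; the calibration is good to about 2 mm. A picture is of the moment at which its call begins.
- finish_job(): hands the job in, once; it reports no verdict.
The state is a dict: "time_s": time; "joint_pos": joint angles; "joint_vel": joint speeds; "joint_efforts": joint torques, N m; "tool_pos": TCP position; "eef_rot": TCP orientation; "force": force on the tool from outside, world axes, zero at the start; "wrist_torque": the same for the moment, N m; "finger_gap": finger opening in m.
Only numpy, scipy, OpenCV 4.12 (cv2) and the standard library are available. Lean on these libraries where they do the work, as an engineer would, in place of code of your own. Each camera call takes 0.05 s, during which the arm holds its last target. There are 200 camera calls.

TASK

Move the charged battery pack from the charger to the camera head: press the charger's spring catch so that the pack springs free, draw the pack backwards off the charger's rail, then slide it onto the camera head's rail until it is fully home and the catch clicks up behind its tooth, and let go. Work gently: do not force the rails, stops or catches, and leave the other things on the bench where they are.

Things in the scene. Friction and masses are not known exactly. Their poses are not given: they have to be found in the camera images.
- pack: Grey battery pack, 0.29 to 0.47 kg: block 70 long (x) x 44 wide (y), from 8 to 64 mm above its underside, on a black foot 70 x 58 mm, 8 mm high, standing out 7 mm on both long sides. Origin: centre of the underside; +x is the end that goes into a rail first. Under the foot a recess (x -15 to +20 mm); ahead of it a tooth (x 20 to 34 mm), held by the catch. Starts latched in the charger.
- pack_grip (a point): Point inside the pack on its centre line, 45 mm above its underside: the height to hold it, by the two long sides (44 mm apart). Fingertips must stay 20 mm or more above the underside to clear the rail's lips.
- charger: Black charger fixed to the bench; place and yaw (up to 0.3 rad) vary. Base 90 mm wide (y), x -130 to +85 mm; its flat top, the rail floor, is 25 mm above the bench. Finned box 63 mm high at x 100 to 160 mm. Origin: on the bench under the rail's middle; +x is the way a pack slides in, z up. The latched pack's origin is at x = -1.5 mm, y = 0, on the floor.
- charger_mouth (a point): Centre of the rail floor where the charger's straight rail begins, 35 mm to -x of the charger's origin. A plunger at the rail's far end pushes the pack back (5.5 N when latched): freed, the pack is thrown about 10 mm back and stays held down under the lips. Draw it to -x until its origin is 90 mm or more to -x of the charger's origin; only then can it be lifted.
- charger_pad (a point): Centre of the top of the charger's catch pad: ribbed steel, 28 (x) x 30 mm, on the rail's axis 66 mm to +x of the charger's origin, 41 mm above the bench. It stands between the end stop (its face 23 mm from the pad's centre, 55 mm above the bench) and the finned box (34 mm from it). Press straight down to free the pack.
- charger_catch (a joint): How far the charger's catch is pressed down, m: 0 up, 0.008 the bottom. The pack is freed at about 0.005; its light spring takes only 1 to 2 N, and the bottom is hard. Let go after the pack has sprung back, it stays at about 0.005 under the pack.
- instrument: Stereo camera head fixed to the bench; place and yaw (up to 0.3 rad) vary, and it may change sides with the charger. Aluminium base 90 mm wide, x -130 to +85 mm, its flat top (rail floor) 25 mm above the bench; metal box 60 mm high with two lenses at x 100 to 172 mm. Origin: on the bench under the rail's middle; +x is the way the pack slides in. Rail, plunger and catch work as the charger's.
- instrument_mouth (a point): Centre of the rail floor where the straight rail begins, 35 mm to -x of the origin. Rail 61 mm wide between walls (foot 58); lips 49 mm apart, undersides 9.8 and tops 15 mm above the floor. A flared lead-in reaches 20 mm further to -x (75 mm wide, lips rising to 18 mm). The charger's rail is the same.
- instrument_porch (a point): Point on the open flat floor before the lead-in, 95 mm to -x of the origin: a pack set down with its origin here stands free of rail and lips, ready to be slid to +x.
- instrument_catch (a joint): How far the camera head's catch is pressed down, m: 0 up; about 0.005 while the pack's tooth rubs over it (last 29 mm); snaps to 0 at the click, 1.5 mm before the stop. The stop with catch and plunger sits unmeasured within 10 mm either way: the pack meets it with its origin at x -10 to +10 mm of the camera head. The push grows to 6-8 N before the click; over 20 N is forcing.
- screwdriver: Screwdriver, 180 mm, lying on the bench; leave alone.
- wrench: Steel wrench, 160 mm, lying on the bench; leave alone.
- tape: Empty amber roll core, 90 mm across, 19 mm high, on the bench; leave alone.
- bottle: White bottle, 60 mm across, 150 mm high, standing on the bench; leave alone.
Mind the look-alikes: they are no part of the job. There is more than one size of the pack; the job needs the largest.

How it is judged:
By the outcome, as a careful person would: the job done as asked, in the order asked, and still so for the second after the job is handed in, with the robot touching nothing.
It also fails if it takes over 64 s, if anything falls off the work surface, if the arm or the gripper's body presses on something with over 40 N, if the wrist force passes 120 N, or if a joint passes its speed limit or range.

## Working session

There is one attempt and no reset: what is moved stays moved. The work goes in short steps, Python scripts to look and compute and a tool call to move; the robot and the scene stay as the last step left them, time stands still between calls to the robot, and variables do not carry over. Pictures are saved under pics/ and viewed, about 8 in all and at most 12, crops included, and the job is handed in when it is done.

Besides the shell and the picture viewer there is one more tool, called after "Emit:" as name([rows], argument=value, ...), one row to a line, values as JSON. play_rows: Moves the arm, as the interface text tells. Shift numbers are shares of 0.15 m and turn numbers shares of 2 pi rad, none past 1 either way. Its arguments: {"type":"object","properties":{"increments":{"type":"array"}},"required":["increments"]}

```bash
mkdir -p pics; cat > h.py <<'E'
import numpy as np, cv2, pickle
from workcell import state, snapshot
def snap(name, fn=None):
    s=snapshot(name)
    if fn: cv2.imwrite('pics/'+fn, cv2.cvtColor(s['img'],cv2.COLOR_RGB2BGR))
    pickle.dump(s,open(f'{name}.pkl','wb')); return s
def load(n): return pickle.load(open(f'{n}.pkl','rb'))
def cloud(s):
    z=s['z_map']; v,u=np.indices(z.shape); K=s['mtx']
    p=np.stack([(u-K[0,2])/K[0,0]*z,(v-K[1,2])/K[1,1]*z,z,np.ones_like(z)],-1)
    P=(p@np.array(s['T']).T)[...,:3]; P[z<=0]=np.nan; return P
def ray(s,u,v,h):
    K=s['mtx'];T=np.array(s['T']);d=T[:3,:3]@np.linalg.solve(K,[u,v,1.]);o=T[:3,3]
    return o+d*(h-o[2])/d[2]
E
python3 - <<'E'
from h import *
a=snap('scene','scene1.png');b=snap('side','side1.png')
for s in(a,b): print(np.round(s['T'],3).tolist(), s['mtx'][0])
print(state())
E
```

```text
[[0.295, 0.763, -0.576, 1.344], [0.955, -0.225, 0.192, -0.242], [0.017, -0.606, -0.795, 1.181], [0.0, 0.0, 0.0, 1.0]] [536.69036584   0.         279.24048904]
[[0.859, -0.306, 0.411, 0.148], [-0.512, -0.478, 0.714, -0.658], [-0.021, -0.823, -0.567, 0.617], [0.0, 0.0, 0.0, 1.0]] [396.51363858   0.         284.5557919 ]
{'time_s': 0.1, 'joint_pos': array([-69.30407972,  19.06826833,  -3.7076173 ,  83.69987616,
         1.23696847,  77.34277951,  -5.07273908]), 'joint_vel': array([ 0.02454307, -0.00891831,  0.02354384, -0.12528973, -0.00411046,
       -0.14345254,  0.02711812]), 'joint_efforts': array([ 2.63374612e-03, -6.26752496e+01,  4.98934498e-02, -3.92429066e+01,
        1.62246666e-02,  7.08870473e-03, -6.89748981e-05]), 'tool_pos': array([0.233908  , 0.57923025, 0.23060742]), 'eef_rot': array([-9.00023569e+01,  7.10697660e-02,  6.80086215e+01]), 'force': array([-0.39815687, -0.33826574, -0.12142155]), 'wrist_torque': array([-0.0036046 ,  0.00163377,  0.00784463]), 'finger_gap': 0.08546844761464605}
```

View pics/scene1.png

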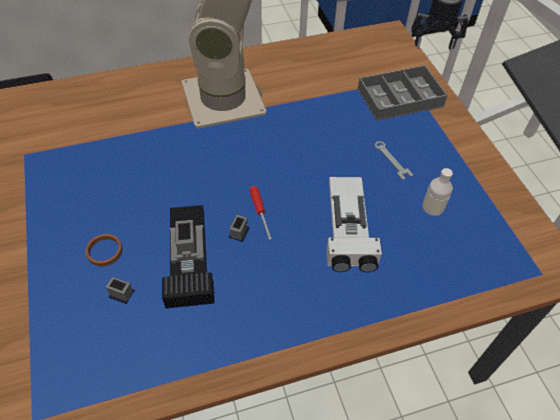

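View pics/side1.png

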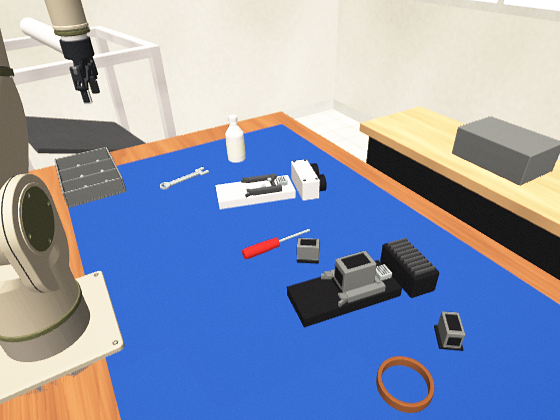

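The scene view shows the charger at (187,255) with a pack latched at (187,238), and the camera head at (350,225). Possible packs are (187,238), in the charger and the largest, and two smaller loose ones at (239,228) and (120,290). I choose the one in the charger. Next I measure and check it in a close crop.

```bash
cat > m.py <<'E'
from h import *
def rect(pts):
    (c,(w,h),a)=cv2.minAreaRect((pts*1000).astype(np.float32)); 
    return np.round(c,1),np.round((w,h),1),round(a,1)
def layer(P,reg,z0,z1):
    x0,x1,y0,y1=reg
    m=(P[...,0]>x0)&(P[...,0]<x1)&(P[...,1]>y0)&(P[...,1]<y1)&(P[...,2]>z0)&(P[...,2]<z1)
    m=cv2.erode(m.astype(np.uint8),np.ones((2,2)))
    n,l,st,_=cv2.connectedComponentsWithStats(m)
    if n<2: return None
    return l,st,P
E
python3 - <<'E'
from m import *
a=load('scene');P=cloud(a)
for n,uv in dict(chg_pack=(187,238),small1=(239,228),small2=(120,290),fin=(188,282),chgfront=(187,212),insfront=(347,183),insbox=(355,244)).items(): print(n,np.round(P[uv[1],uv[0]],3))
for nm,(u0,u1,v0,v1) in dict(chg=(155,222,200,310),ins=(320,390,170,275)).items():
    Q=P[v0:v1,u0:u1].reshape(-1,3); Q=Q[~np.isnan(Q[:,0])]
    h,e=np.histogram(Q[:,2],np.arange(0,.1,.003)); print(nm,dict(zip(np.round(e,3),h)))
    for z0,z1 in((.020,.030),(.055,.068),(.084,.094)):
        q=Q[(Q[:,2]>z0)&(Q[:,2]<z1)]
        if len(q)>20: print(z0,len(q),rect(q[:,:2]))
c=cv2.cvtColor(a['img'],cv2.COLOR_RGB2BGR)
big=np.hstack([cv2.resize(c[195:315,150:250],(400,480),interpolation=2),cv2.resize(c[165:285,310:400],(360,480),interpolation=2)])
cv2.imwrite('pics/crop1.png',big)
E
```

```text
chg_pack [ 0.576 -0.222  0.089]
small1 [ 0.552 -0.086  0.044]
small2 [ 0.648 -0.402  0.046]
fin [ 0.678 -0.244  0.056]
chgfront [ 0.447 -0.204  0.023]
insfront [0.476 0.246 0.027]
insbox [0.695 0.176 0.064]
chg {np.float64(0.0): np.int64(1470), np.float64(0.003): np.int64(972), np.float64(0.006): np.int64(221), np.float64(0.009): np.int64(33), np.float64(0.012): np.int64(34), np.float64(0.015): np.int64(40), np.float64(0.018): np.int64(47), np.float64(0.021): np.int64(245), np.float64(0.024): np.int64(512), np.float64(0.027): np.int64(347), np.float64(0.03): np.int64(112), np.float64(0.033): np.int64(87), np.float64(0.036): np.int64(154), np.float64(0.039): np.int64(291), np.float64(0.042): np.int64(204), np.float64(0.045): np.int64(87), np.float64(0.048): np.int64(64), np.float64(0.051): np.int64(195), np.float64(0.054): np.int64(420), np.float64(0.057): np.int64(260), np.float64(0.06): np.int64(152), np.float64(0.063): np.int64(154), np.float64(0.066): np.int64(56), np.float64(0.069): np.int64(21), np.float64(0.072): np.int64(17), np.float64(0.075): np.int64(12), np.float64(0.078):
[... 929 characters left out ...]
45): np.int64(120), np.float64(0.048): np.int64(99), np.float64(0.051): np.int64(110), np.float64(0.054): np.int64(169), np.float64(0.057): np.int64(288), np.float64(0.06): np.int64(374), np.float64(0.063): np.int64(201), np.float64(0.066): np.int64(22), np.float64(0.069): np.int64(0), np.float64(0.072): np.int64(0), np.float64(0.075): np.int64(0), np.float64(0.078): np.int64(0), np.float64(0.081): np.int64(0), np.float64(0.084): np.int64(0), np.float64(0.087): np.int64(0), np.float64(0.09): np.int64(0), np.float64(0.093): np.int64(0), np.float64(0.096): np.int64(0)}
0.02 1368 (array([597. , 205.9]), array([129.2, 309.9]), 72.6)
0.055 1007 (array([687.8, 169.5]), array([144.8, 130.2]), 19.5)
```

View pics/crop1.png

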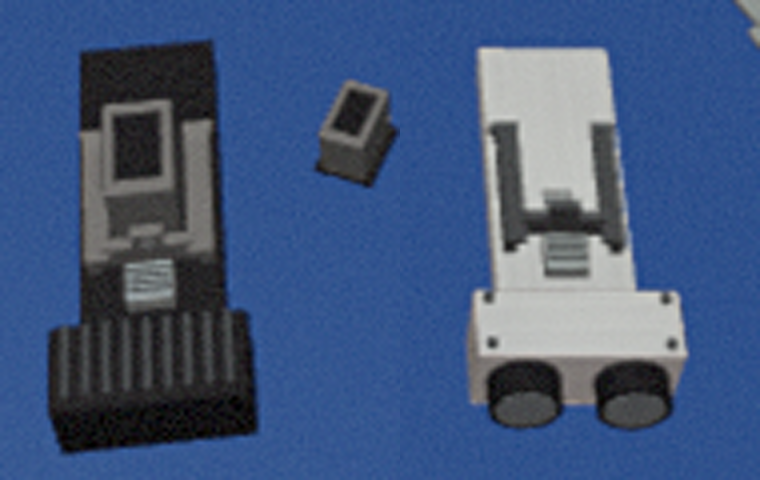

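The crop shows the full-size pack in the charger with its ribbed pad at crop (150,285), and the empty camera head rail on the right. I now refine the axes using ray-cast corners.

```bash
python3 - <<'E'
from m import *
a=load('scene')
R=lambda u,v,h:ray(a,u,v,h)[:2]
I=lambda x,y,h:R(310+(x-400)/4-.4,165+y/4-.4,h)
C=lambda x,y,h:R(150+x/4-.4,195+y/4-.4,h)
def show(n,f,L,h):
    q=[f(*p,h) for p in L]; print(n,np.round(q,4).tolist(),'mid',np.round(np.mean(q,0),4))
    return q
for n,f,fr,bx,pad,hb in (('ins',I,[(478,47),(608,47)],[(489,298),(665,298),(492,343),(671,343)],(567,255),.06),('chg',C,[(80,55),(212,42)],[(50,328),(245,311)],(149,286),.063)):
    q=show(n+' front',f,fr,.025);b=show(n+' box',f,bx,hb);p=f(*pad,.041);print('pad',np.round(p,4), 'w',np.linalg.norm(q[0]-q[1])*1000)
    d=np.array(b[1])-b[0];print('box yaw',np.degrees(np.arctan2(-d[0],d[1])))
    d=np.mean(b,0)-np.mean(q,0);print('axis yaw',np.degrees(np.arctan2(d[1],d[0])),np.linalg.norm(d))
    d=p-np.mean(q,0);print('front-pad yaw',np.degrees(np.arctan2(d[1],d[0])),'len (196)',np.linalg.norm(d)*1000)
P=cloud(a)
for nm,(u0,u1,v0,v1) in dict(ins=(320,390,170,275),chg=(155,222,200,310)).items():
    Q=P[v0:v1,u0:u1].reshape(-1,3);q=Q[(Q[:,2]>.022)&(Q[:,2]<.028)]
    for x in np.arange(.42,.62,.02):
        t=q[abs(q[:,0]-x)<.01]
        if len(t)>15: print(nm,round(x,2),len(t),np.round(np.percentile(t[:,1],[2,98]),4))
s=snap('wrist','w0.png');print(np.round(s['T'],3).tolist(),s['mtx'][0],state()['tool_pos'],state()['eef_rot'])
E
```

```text
ins front [[0.4372, 0.2072], [0.4633, 0.2963]] mid [0.4502 0.2518]
ins box [[0.6627, 0.1274], [0.6944, 0.2342], [0.6949, 0.1173], [0.7267, 0.2243]] mid [0.6947 0.1758]
pad [0.634  0.1944] w 92.82528691350824
box yaw -16.51347229297134
axis yaw -17.262873210893037 0.2559813714174013
front-pad yaw -17.349923432635613 len (196) 192.47951170823
chg front [[0.4228, -0.2466], [0.4371, -0.1591]] mid [ 0.4299 -0.2028]
chg box [[0.6505, -0.2996], [0.6721, -0.1861]] mid [ 0.6613 -0.2429]
pad [ 0.6247 -0.2376] w 88.69548799707702
box yaw -10.803467150381977
axis yaw -9.821906734879349 0.23479477671696225
front-pad yaw -10.122846294258764 len (196) 197.8476365873071
ins 0.46 105 [0.2022 0.2881]
ins 0.48 140 [0.1962 0.287 ]
ins 0.5 132 [0.1905 0.2822]
ins 0.52 107 [0.1853 0.2748]
ins 0.54 90 [0.179  0.2558]
ins 0.56 95 [0.1731 0.2462]
ins 0.58 64 [0.1639 0.2588]
ins 0.6 28 [0.158  0.2525]
chg 0.42 24 [-0.2463 -0.1999]
chg 0.44 148 [-0.247  -0.1619]
chg 0.46 152 [-0.2519 -0.1632]
chg 0.48 89 [-0.255  -0.1666]
chg 0.5 27 [-0.2596 -0.1695]
chg 0.52 16 [-0.2624 -0.1721]
chg 0.56 19 [-0.2712 -0.1795]
chg 0.58 20 [-0.2749 -0.1817]
chg 0.6 81 [-0.2779 -0.1873]
[[0.374, 0.889, 0.265, 0.167], [0.927, -0.359, -0.108, 0.607], [-0.001, 0.286, -0.958, 0.373], [0.0, 0.0, 0.0, 1.0]] [303.71963048   0.         285.09910679] [0.23391734 0.57930194 0.23071221] [-9.00025628e+01  5.89767596e-02  6.80126272e+01]
```

Emit:
play_rows([
  [[0, 0.14, -0.3, 0, 0], [0, 0.28, -0.6, 0, 0.01], [0, 0.43, -0.9, 0, 0.02], [0, 0.43, -0.9, 0, 0.0325]],
])

```text
time_s: 0.65
tool_pos: [0.3013, 0.441, 0.2316]
eef_rot: [-90.1, 0.0, 79.5]
force: [-1.2, -0.1, -0.5]
finger_gap: 0.012
```

Emit:
play_rows([
  [[0, 0.14, -0.3, 0, 0], [0, 0.28, -0.6, 0, 0], [0, 0.43, -0.9, 0, 0]],
])

```text
time_s: 1.02
tool_pos: [0.3634, 0.308, 0.2312]
eef_rot: [-90.0, -0.0, 79.7]
force: [0.6, 0.7, 0.3]
finger_gap: -0.0002
```

Emit:
play_rows([
  [[0, 0.14, -0.3, 0, 0], [0, 0.28, -0.6, 0, 0], [0, 0.43, -0.9, 0, 0], [0, 0.43, -0.9, 0, 0]],
])

```text
time_s: 1.52
tool_pos: [0.4289, 0.171, 0.2314]
eef_rot: [-90.0, 0.0, 79.3]
force: [-0.4, 1.3, 0.1]
finger_gap: 0.0
```

```bash
python3 - <<'E'
from h import *
s=snap('wrist','w1.png'); pickle.dump(s,open('w1.pkl','wb')); print(np.round(s['T'],3).tolist(), state()['joint_pos'])
E
```

```text
[[0.185, 0.942, 0.281, 0.358], [0.983, -0.177, -0.053, 0.185], [0.0, 0.286, -0.958, 0.374], [0.0, 0.0, 0.0, 1.0]] [-42.14175866  -2.38868252  14.12036815 107.91472676   0.58769714
  74.40396324  51.33031377]
```

View pics/w1.png

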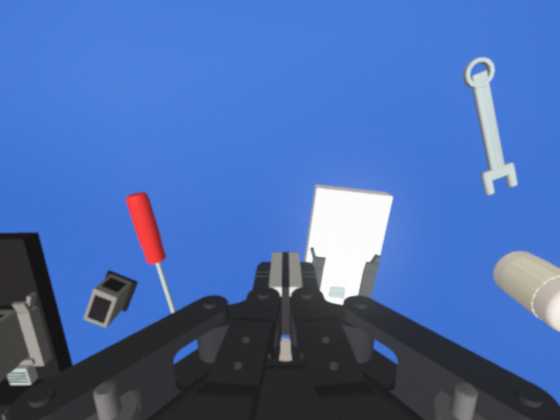

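Emit:
play_rows([
  [[0, 0.14, -0.3, 0, 0], [0, 0.28, -0.6, 0, 0], [0, 0.43, -0.9, 0, 0]],
])

```text
time_s: 1.95
tool_pos: [0.4923, 0.0399, 0.2313]
eef_rot: [-90.0, -0.0, 79.9]
force: [0.4, -0.4, 0.5]
finger_gap: 0.0001
```

Emit:
play_rows([
  [[0, 0.14, -0.3, 0, 0], [0, 0.28, -0.6, 0, 0], [0, 0.43, -0.9, 0, 0], [0, 0.43, -0.9, 0, 0]],
])

```text
time_s: 2.45
tool_pos: [0.5571, -0.0978, 0.2308]
eef_rot: [-90.0, 0.1, 79.5]
force: [-0.6, 0.8, -0.7]
finger_gap: 0.0
```

```bash
python3 - <<'E'
from h import *
s=snap('wrist','w2.png'); pickle.dump(s,open('w2.pkl','wb')); print(np.round(s['T'],3).tolist(), state()['joint_pos'])
E
```

```text
[[0.182, 0.942, 0.28, 0.486], [0.983, -0.174, -0.053, -0.084], [-0.001, 0.285, -0.958, 0.373], [0.0, 0.0, 0.0, 1.0]] [-22.58038109  12.1377366   32.15741546  94.62640218  -6.61832115
  75.21168344  90.3476441 ]
```

View pics/w2.png

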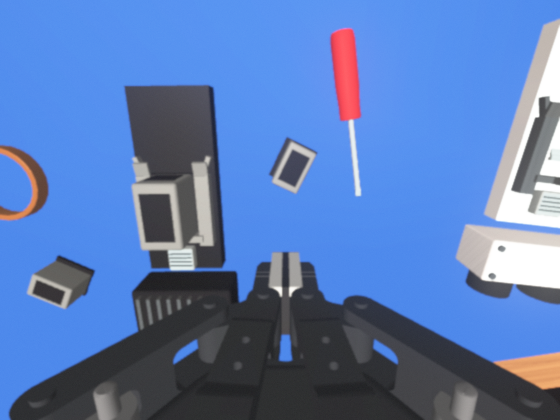

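```bash
python3 - <<'E'
from m import *
s=pickle.load(open('w1.pkl','rb')); P=cloud(s)
g=s['img'].astype(int); m=((g.min(-1)>175)&(np.abs(P[...,2]-.025)<.006)).astype(np.uint8)
m[:, :300]=0; m[:, 400:]=0; m[252:]=0
q=P[m>0]; print('ins rect',rect(q[:,:2]),len(q),np.median(q[:,2]))
for n,uv,h in(('f',(317,187),.025),('f',(391,196),.025)): print(np.round(ray(s,*uv,h),4))
s=pickle.load(open('w2.pkl','rb')); P=cloud(s)
m=(s['img'].max(-1)<75)&(np.abs(P[...,2]-.025)<.006); m[155:]=0;m[:,:110]=0;m[:,230:]=0
q=P[m>0]; print('chg rect',rect(q[:,:2]),len(q),np.median(q[:,2]))
for uv,h in(((127,86),.025),((211,86),.025),((223,265),.025),((182,259),.041)): print(np.round(ray(s,*uv,h),4))
# pack top
m=(np.abs(P[...,2]-.089)<.005); m[:,:110]=0;m[:,230:]=0;m[270:]=0
q=P[m]; print('pack',rect(q[:,:2]),len(q))
E
```

```text
ins rect (array([489.4, 238.9]), array([90.5, 80.9]), 73.3) 4506 0.025111327616633317
[0.4367 0.2078 0.025 ]
[0.4635 0.2919 0.025 ]
chg rect (array([ 463.2, -207.7]), array([89. , 70.3]), 79.5) 636 0.02487856853948686
[ 0.4193 -0.2437  0.025 ]
[ 0.4356 -0.1556  0.025 ]
[ 0.642  -0.1933  0.025 ]
[ 0.6183 -0.2347  0.041 ]
pack (array([ 552.3, -224.2]), array([44.2, 69.9]), 79.7) 3041
```

The camera head front edge is at (317,187)–(391,196) in w1. The charger front edge is at (127,86)–(211,86) in w2, with its pad at (182,259). The two views agree to within 3 mm, so I go to the pad.

Emit:
play_rows([
  [[0, 0.15, -0.32, 0, 0], [0, 0.3, -0.64, -0.2, 0], [0, 0.433, -0.945, -0.5, 0], [0, 0.433, -0.945, -0.8, 0], [0, 0.433, -0.945, -1.0, 0], [0, 0.433, -0.945, -1.0, 0]],
])

```text
time_s: 3.25
tool_pos: [0.6205, -0.2338, 0.0786]
eef_rot: [-89.7, -0.1, 79.9]
force: [-0.3, -0.3, -0.0]
finger_gap: 0.0002
```

Emit:
play_rows([
  [[0, 0, 0, -0.11, 0], [0, 0, 0, -0.2, 0], [0, 0, 0, -0.2, 0], [0, 0, 0, -0.2, 0]],
])

```text
time_s: 3.75
tool_pos: [0.6217, -0.2373, 0.0519]
eef_rot: [-90.0, -0.0, 79.7]
force: [0.3, -1.2, -0.1]
finger_gap: -0.0003
```

```bash
python3 - <<'E'
from h import *
st=state();print(st['tool_pos'],st['eef_rot'],st['force'])
s=snap('side'); cv2.imwrite('pics/s2.png',cv2.resize(cv2.cvtColor(s['img'][215:345,270:450],cv2.COLOR_RGB2BGR),None,fx=4,fy=4))
E
```

```text
[ 0.62173917 -0.23733357  0.05188821] [-9.00381772e+01 -8.55081148e-04  7.97061405e+01] [ 0.32789961 -1.21222842 -0.1294477 ]
```

View pics/s2.png

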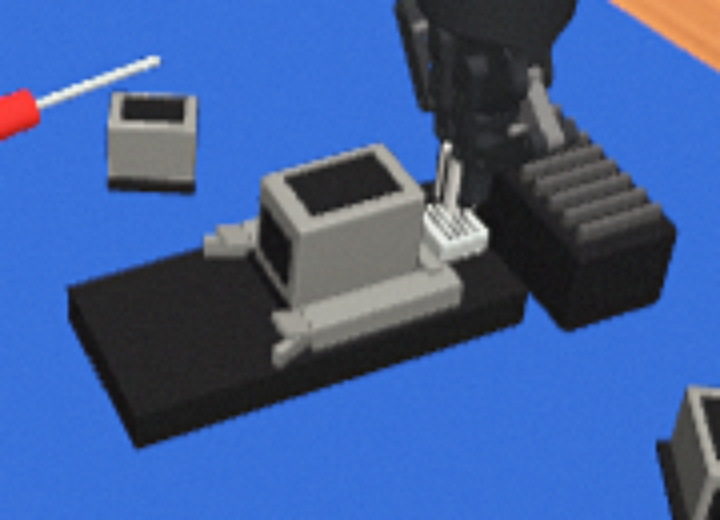

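The crop shows the shut fingertips just over the pad (crop 455,215), clear of the stop and the finned box. I press down slowly.

Emit:
play_rows([
  [[0, 0, 0, -0.05, 0], [0, 0, 0, -0.07, 0], [0, 0, 0, -0.085, 0], [0, 0, 0, -0.095, 0], [0, 0, 0, -0.105, 0], [0, 0, 0, -0.11, 0], [0, 0, 0, -0.11, 0], [0, 0, 0, -0.11, 0]],
])

```text
time_s: 4.8
tool_pos: [0.6215, -0.2372, 0.0348]
eef_rot: [-90.0, -0.0, 79.7]
force: [-0.7, 1.0, 2.6]
finger_gap: 0.0002
```

```bash
python3 - <<'E'
from m import *
s=snap('scene');P=cloud(s);Q=P[200:310,155:222].reshape(-1,3);q=Q[(Q[:,2]>.084)&(Q[:,2]<.094)&(Q[:,0]<.61)]
print(rect(q[:,:2]),state()['force'],state()['tool_pos'])
E
```

```text
(array([ 609. , -267.3]), array([0.8, 0. ]), 134.0) [-0.73361041  0.36389297  1.71358088] [ 0.62148254 -0.23716246  0.03485785]
```

```bash
python3 - <<'E'
from m import *
p=load('side');s=snapshot('side')
for t in(p,s):
    P=cloud(t);q=P[(abs(P[...,2]-.089)<.005)&(P[...,0]>.45)&(P[...,0]<.61)&(P[...,1]>-.27)&(P[...,1]<-.18)]
    print(rect(q[:,:2]),len(q))
pickle.dump(s,open('side.pkl','wb'));print(state()['force'])
E
```

```text
(array([ 552.9, -226.3]), array([45.2, 70.3]), 78.7) 578
(array([ 560.7, -230.3]), array([ 49.3, 109.5]), 73.6) 619
[-0.96024022  0.67272137  0.97700366]
```

```bash
python3 - <<'E'
from m import *
s=load('side')
P=cloud(s);d=np.array([.9836,-.1805]);o=np.array([.5565,-.2248])
a=(P[...,:2]-o)@d; b=(P[...,:2]-o)@np.array([.1805,.9836])
m=(abs(P[...,2]-.089)<.004)&(abs(b)<.03)&(a>-.08)&(a<.025)
print(np.percentile(a[m],[1,5,50,95,99]),'expected back edge -.0365 latched')
m=(abs(b)<.015)&(P[...,2]>.04)&(P[...,2]<.08)&(abs(a+.04)<.02)
print(np.percentile(a[m],[5,25,50,75,95]),m.sum())
cv2.imwrite('pics/s3.png',cv2.resize(cv2.cvtColor(s['img'][215:345,270:450],cv2.COLOR_RGB2BGR),None,fx=4,fy=4))
E
```

```text
[-0.04752042 -0.04541927 -0.01524388  0.01693377  0.02019118] expected back edge -.0365 latched
[-0.04952968 -0.04909319 -0.04873152 -0.04828966 -0.04754086] 105
```

The pack's back edge moved from −36 mm to about −48 mm, so it sprang free with a force of about 2 N. I lift, open and come down over the pack.

Emit:
play_rows([
  [[0, 0, 0, 0.1, 0], [0, 0, 0, 0.35, 0], [0, 0, 0, 0.7, 0], [1, -0.2, 0.035, 0.7, 0], [1, -0.4, 0.075, 0.7, 0], [1, -0.515, 0.095, 0.7, 0], [1, -0.515, 0.095, 0.7, 0], [1, -0.515, 0.095, 0.7, 0]],
])

```text
time_s: 5.9
tool_pos: [0.5451, -0.223, 0.1405]
eef_rot: [-90.1, -0.0, 79.7]
force: [0.1, 0.1, 1.0]
finger_gap: 0.0854
```

```bash
python3 - <<'E'
from m import *
s=snapshot('wrist');pickle.dump(s,open('w3.pkl','wb'))
cv2.imwrite('pics/w3.png',cv2.cvtColor(s['img'],cv2.COLOR_RGB2BGR))
P=cloud(s);q=P[(abs(P[...,2]-.089)<.005)&(P[...,0]>.45)&(P[...,0]<.61)&(P[...,1]>-.265)&(P[...,1]<-.18)]
print(rect(q[:,:2]),len(q))
s=snap('side');P=cloud(s);q=P[(abs(P[...,2]-.089)<.005)&(P[...,0]>.45)&(P[...,0]<.61)&(P[...,1]>-.265)&(P[...,1]<-.18)]
print(rect(q[:,:2]),len(q), state()['tool_pos'],state()['force'])
E
```

```text
(array([ 541.9, -223.1]), array([44. , 69.5]), 80.0) 6170
(array([ 542.7, -225.2]), array([45.7, 70.2]), 78.8) 585 [ 0.54495945 -0.22304559  0.14002921] [ 0.36328747 -0.64654778 -0.25582833]
```

View pics/w3.png

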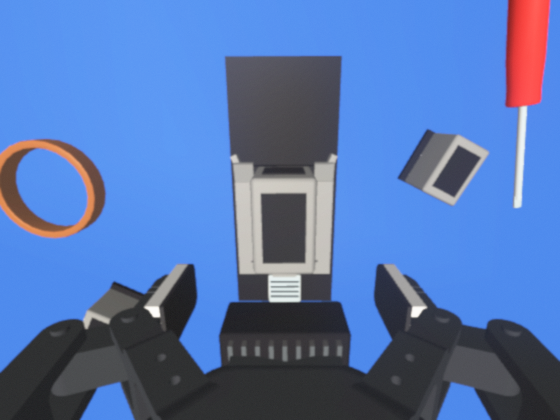

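The view shows the pack centred between the open fingers at (284,225), sprung back from the pad at (284,288), with its yaw aligned. I descend and grip.

Emit:
play_rows([
  [[1, -0.013, -0.005, -0.15, 0], [1, -0.013, -0.005, -0.35, 0], [1, -0.013, -0.005, -0.5, 0], [1, -0.013, -0.005, -0.59, 0], [1, -0.013, -0.005, -0.59, 0], [1, -0.013, -0.005, -0.59, 0]],
])

```text
time_s: 6.75
tool_pos: [0.5429, -0.224, 0.0522]
eef_rot: [-90.1, 0.0, 79.7]
force: [0.5, 0.6, 0.5]
finger_gap: 0.0855
```

Emit:
play_rows([
  [[0.7, 0, 0, 0, 0], [0.55, 0, 0, 0, 0], [0.4, 0, 0, 0, 0], [0.3, 0, 0, 0, 0], [0.3, 0, 0, 0, 0], [0.3, 0, 0, 0, 0]],
])

```text
time_s: 7.5
tool_pos: [0.5427, -0.2238, 0.052]
eef_rot: [-90.1, -0.0, 79.7]
force: [-0.9, 0.5, 6.4]
finger_gap: 0.0434
```

Emit:
play_rows([
  [[0.3, -0.03, 0.006, 0, 0], [0.3, -0.07, 0.013, 0, 0], [0.3, -0.13, 0.024, 0, 0], [0.3, -0.18, 0.033, 0, 0]],
])

```text
time_s: 8.0
tool_pos: [0.5155, -0.2189, 0.0519]
eef_rot: [-90.1, 0.0, 79.7]
force: [5.2, -0.1, 4.9]
finger_gap: 0.0434
```

Emit:
play_rows([
  [[0.3, -0.06, 0.011, 0, 0], [0.3, -0.13, 0.024, 0, 0], [0.3, -0.2, 0.037, 0, 0], [0.3, -0.27, 0.05, 0, 0], [0.3, -0.33, 0.061, 0, 0], [0.3, -0.38, 0.07, 0, 0], [0.3, -0.38, 0.07, 0, 0]],
])

```text
time_s: 8.88
tool_pos: [0.4579, -0.2082, 0.0519]
eef_rot: [-90.0, -0.0, 79.7]
force: [-0.4, 0.8, 11.5]
finger_gap: 0.0431
```

```bash
python3 - <<'E'
from m import *
s=snap('side');P=cloud(s);cv2.imwrite('pics/s4.png',cv2.resize(cv2.cvtColor(s['img'][195:345,250:450],cv2.COLOR_RGB2BGR),None,fx=4,fy=4))
print(state()['tool_pos'],state()['force'],state()['wrist_torque'])
E
```

```text
[ 0.45786358 -0.20824365  0.05189751] [-0.6007007   1.15003273 12.57573117] [0.11454651 0.20091662 0.00783299]
```

View pics/s4.png

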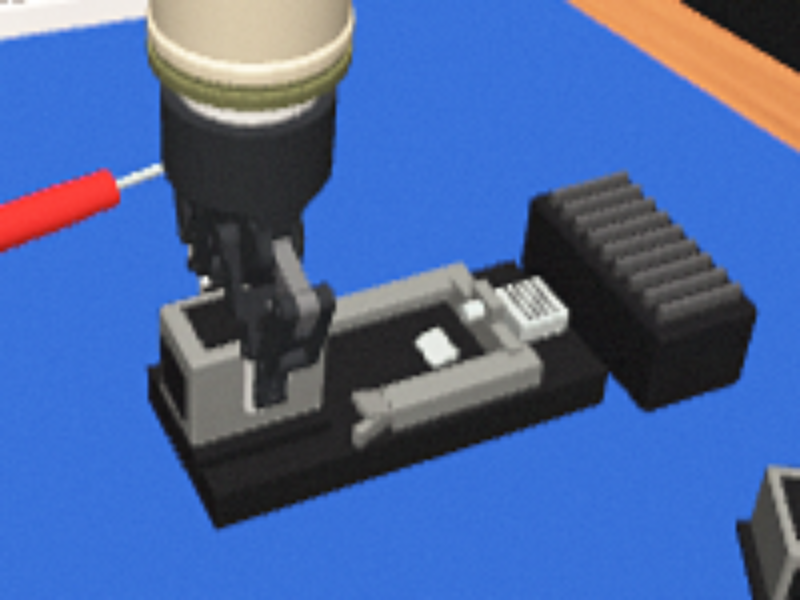

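The pack stands clear of the rail on the charger's open floor, with its origin at about −99 mm. I lift it and carry it to the camera head's porch.

Emit:
play_rows([
  [[0.3, 0, 0, 0.1, 0], [0.3, 0, 0, 0.35, 0], [0.3, 0, 0, 0.667, 0], [0.3, 0, 0, 0.667, -0.0175], [0.3, 0, 0, 0.667, -0.0175]],
])

```text
time_s: 9.55
tool_pos: [0.4573, -0.2079, 0.1513]
eef_rot: [-89.9, -0.0, 73.4]
force: [-0.2, 0.7, -4.3]
finger_gap: 0.0433
```

Emit:
play_rows([
  [[0.3, 0.01, 0.2, 0, 0], [0.3, 0.025, 0.45, 0, 0], [0.3, 0.04, 0.75, 0, 0], [0.3, 0.053, 0.997, 0, 0]],
])

```text
time_s: 10.05
tool_pos: [0.4649, -0.0571, 0.1505]
eef_rot: [-89.9, 0.1, 73.6]
force: [0.8, 0.7, -3.3]
finger_gap: 0.0435
```

Emit:
play_rows([
  [[0.3, 0.013, 0.25, 0, 0], [0.3, 0.025, 0.5, 0, 0], [0.3, 0.04, 0.75, 0, 0], [0.3, 0.053, 0.997, 0, 0]],
])

```text
time_s: 10.55
tool_pos: [0.473, 0.0915, 0.1504]
eef_rot: [-89.9, 0.1, 73.6]
force: [0.4, -0.1, -3.2]
finger_gap: 0.0436
```

Emit:
play_rows([
  [[0.3, 0.013, 0.3, 0, 0], [0.3, 0.025, 0.6, 0, 0], [0.3, 0.04, 0.85, 0, 0], [0.3, 0.053, 0.997, 0, 0], [0.3, 0.053, 0.997, 0, 0], [0.3, 0.053, 0.997, 0, 0]],
])

```text
time_s: 11.3
tool_pos: [0.4821, 0.2387, 0.151]
eef_rot: [-90.0, 0.1, 73.4]
force: [1.0, -0.0, -3.0]
finger_gap: 0.0432
```

```bash
python3 - <<'E'
from m import *
st=state();print(st['tool_pos'],st['eef_rot'],st['force'],st['finger_gap'],st['joint_pos'])
s=snapshot('wrist');pickle.dump(s,open('w5.pkl','wb'));snap('side','s5.png');t=snap('scene')
cv2.imwrite('pics/w5.png',cv2.cvtColor(s['img'],cv2.COLOR_RGB2BGR))
E
```

```text
[0.48214458 0.23874416 0.15095347] [-8.99766348e+01  8.55172805e-02  7.33583581e+01] [ 0.97834166 -0.04097569 -2.98625748] 0.043178331482479355 [-45.53370245  11.5787244   16.09448998 103.6230788   -3.46339004
  65.35832152  45.05788646]
```

View pics/w5.png

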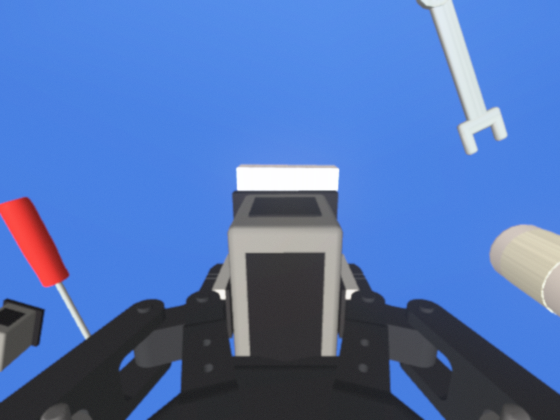

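The wrist view shows the pack held over the white base and aligned with it. The base's rear edge is at (236–338,167), and the bottle and wrench are clear.

```bash
python3 - <<'E'
from m import *
s=pickle.load(open('w5.pkl','rb'))
g=s['img'].astype(int)
row=[]
for v in(172,176,180,184):
    c=np.where(g[v].min(-1)>170)[0]; c=c[(c>200)&(c<370)]; print('white',v,c.min(),c.max()); row.append((c.min()-.5,c.max()+.5,v))
A=np.array([ray(s,r[0],r[2],.025)[:2] for r in row]);B=np.array([ray(s,r[1],r[2],.025)[:2] for r in row])
mid=(A+B)/2; print('mid',np.round(mid,4), 'w',np.linalg.norm(A-B,axis=1)*1000)
d=np.array([np.cos(np.radians(-16.7)),np.sin(np.radians(-16.7))]);n=np.array([-d[1],d[0]])
tcp=state()['tool_pos'][:2]
print('lateral of tcp to axis (wrist)',(tcp-mid.mean(0))@n*1000)
print('lateral old',(tcp-np.array([.4894,.2389]))@n*1000)
e=[np.where(g[150:191,u].min(-1)>170)[0].min()+150 for u in(245,260,275,290,305,320,332)];print(e)
p1,p2=ray(s,245,e[0]-.5,.025),ray(s,332,e[-1]-.5,.025);print('edge yaw',np.degrees(np.arctan2(-(p2-p1)[0],(p2-p1)[1])),p1,p2)
f=(p1+p2)[:2]/2;print('tcp along from origin',((tcp-f)@d*1000)-130)
for v in(196,205,212):
    c=np.where((g[v].max(-1)<60))[0];c=c[(c>215)&(c<360)];print('foot',v,c.min(),c.max())
# foot center vs. tcp at height
h=.124
fa,fb=ray(s,234,195,h),ray(s,338,195,h);m=(fa+fb)[:2]/2;print('foot mid lateral to tcp',(m-tcp)@n*1000,'w',np.linalg.norm(fa-fb)*1000)
E
```

```text
white 172 236 338
white 176 236 338
white 180 237 337
white 184 237 337
mid [[0.4542 0.249 ]
 [0.4577 0.248 ]
 [0.4611 0.247 ]
 [0.4646 0.2459]] w [91.42745422 91.77387738 90.33414077 90.67903499]
lateral of tcp to axis (wrist) -1.4648422946092523
lateral old -1.882742767507756
[np.int64(165), np.int64(165), np.int64(165), np.int64(166), np.int64(166), np.int64(166), np.int64(166)]
edge yaw -17.2851110564627 [0.43727457 0.21541982 0.025     ] [0.46007168 0.28867996 0.025     ]
tcp along from origin -94.05482444102996Traceback (most recent call last):
  File "<stdin>", line 17, in <module>
    return umr_minimum(a, axis, None, out, keepdims, initial, where)
ValueError: zero-size array to reduction operation minimum which has no identity
```

Emit:
play_rows([
  [[0.3, -0.016, 0.016, -0.1, 0], [0.3, -0.016, 0.016, -0.3, 0], [0.3, -0.016, 0.016, -0.48, 0], [0.3, -0.016, 0.016, -0.58, 0], [0.3, -0.016, 0.016, -0.62, 0], [0.3, -0.016, 0.016, -0.64, 0], [0.3, -0.016, 0.016, -0.65, 0], [0.3, -0.016, 0.016, -0.65, 0], [0.3, -0.016, 0.016, -0.65, 0]],
])

```text
time_s: 12.58
tool_pos: [0.4799, 0.2429, 0.0543]
eef_rot: [-90.0, -0.0, 73.4]
force: [-0.0, 0.0, -3.9]
finger_gap: 0.0433
```

```bash
cat > lat.py <<'E'
from m import *
st=state();t=st['tool_pos'];d=np.array([np.cos(np.radians(-16.8)),np.sin(np.radians(-16.8))]);n=np.array([-d[1],d[0]])
o=np.array([.4595,.2474])  # on axis (mean of wrist views)
f=np.array([.4495,.2511])
print('lat',(t[:2]-np.array([.4744,.2433]))@n*1000,'along',(t[:2]-f)@d*1000-130,'tcp',t,'rot',st['eef_rot'],'Fd,Fn,Fz',st['force'][:2]@d,st['force'][:2]@n,st['force'][2],'Tq',st['wrist_torque'])
E
python3 lat.py
```

```text
lat 1.2521211466767888 along -98.5069678875581 tcp [0.4799327  0.24293752 0.05428455] rot [-9.00212370e+01 -3.57687012e-02  7.34086475e+01] Fd,Fn,Fz -0.0214457323814969 0.0015513192440645691 -3.8722601968118777 Tq [-0.01185988 -0.00868128  0.01562547]
```

Emit:
play_rows([
  [[0.3, -0.003, -0.008, -0.005, 0], [0.3, -0.003, -0.008, -0.01, 0], [0.3, -0.003, -0.008, -0.014, 0], [0.3, -0.003, -0.008, -0.014, 0]],
])

```text
time_s: 13.08
tool_pos: [0.4792, 0.2416, 0.0519]
eef_rot: [-90.0, -0.0, 73.4]
force: [-1.7, -1.7, 1.4]
finger_gap: 0.0435
```

```bash
python3 lat.py; python3 - <<'E'
from h import *
s=snap('side'); cv2.imwrite('pics/s6.png',cv2.resize(cv2.cvtColor(s['img'][115:235,190:350],cv2.COLOR_RGB2BGR),None,fx=5,fy=5,interpolation=2))
E
```

```text
lat -0.23511323362009126 along -98.7786536979366 tcp [0.47924275 0.24159229 0.05194083] rot [-8.99929615e+01 -3.21300442e-03  7.34083327e+01] Fd,Fn,Fz -1.0910591133763694 -2.1232839757208173 1.4178232792435286 Tq [-0.24081708  0.33872097 -0.04956444]
```

View pics/s6.png

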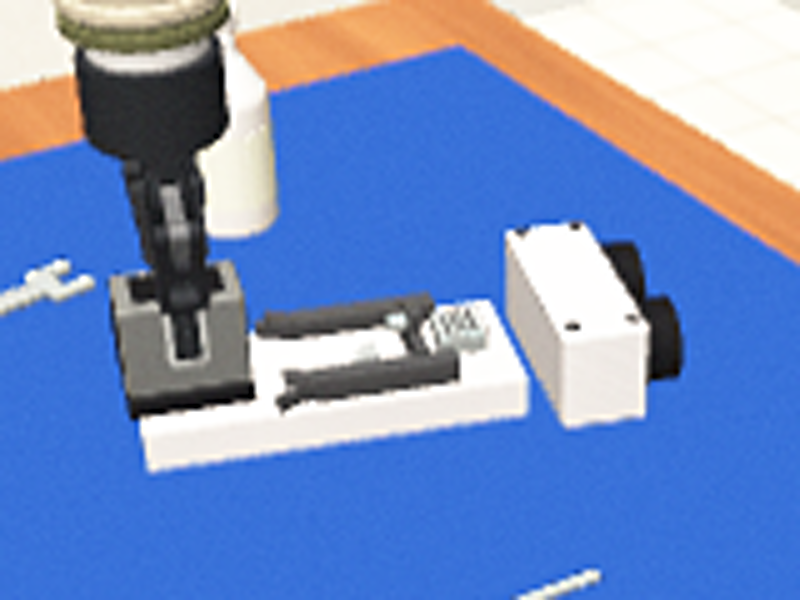

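The pack stands flat on the porch, just short of the lead-in (crop 255,370). I slide it forward in stages and watch the lateral force.

Emit:
play_rows([
  [[0.3, 0.05, -0.015, 0, 0], [0.3, 0.1, -0.03, 0, 0], [0.3, 0.15, -0.045, 0, 0], [0.3, 0.2, -0.06, 0, 0], [0.3, 0.25, -0.075, 0, 0], [0.3, 0.287, -0.087, 0, 0], [0.3, 0.287, -0.087, 0, 0]],
])

```text
time_s: 14.0
tool_pos: [0.5235, 0.2281, 0.0519]
eef_rot: [-90.1, -0.0, 73.4]
force: [2.4, 0.5, 1.7]
finger_gap: 0.0437
```

```bash
python3 lat.py
```

```text
lat -0.3403728699953162 along -52.49493068208663 tcp [0.52352064 0.22811406 0.05194223] rot [-9.00909384e+01 -3.12967137e-02  7.33638913e+01] Fd,Fn,Fz 2.1147956519812507 1.2024900116327892 1.7479257243430442 Tq [ 0.09538921 -0.47486589 -0.01509069]
```

Emit:
play_rows([
  [[0.3, 0.036, -0.011, 0, 0], [0.3, 0.072, -0.022, 0, 0], [0.3, 0.108, -0.033, 0, 0], [0.3, 0.144, -0.043, 0, 0], [0.3, 0.144, -0.043, 0, 0]],
])

```text
time_s: 14.62
tool_pos: [0.5439, 0.2223, 0.052]
eef_rot: [-90.0, -0.0, 73.4]
force: [-3.6, 0.5, 5.3]
finger_gap: 0.0434
```

```bash
python3 lat.py
```

```text
lat -0.01218304454395366 along -31.333068429539182 tcp [0.54387416 0.22231179 0.05197507] rot [-8.99793365e+01 -1.35698387e-02  7.34228039e+01] Fd,Fn,Fz -3.614823610905554 -0.5767758216994058 5.311408881461823 Tq [0.20346179 0.52782307 0.00149723]
```

Emit:
play_rows([
  [[0.3, 0.026, -0.008, 0, 0], [0.3, 0.052, -0.016, 0, 0], [0.3, 0.077, -0.023, 0, 0], [0.3, 0.102, -0.031, 0, 0], [0.3, 0.102, -0.031, 0, 0]],
])

```text
time_s: 15.25
tool_pos: [0.5578, 0.2181, 0.052]
eef_rot: [-89.8, 0.0, 73.5]
force: [-10.6, 0.8, 11.5]
finger_gap: 0.0434
```

```bash
python3 lat.py
```

```text
lat 0.018726857837478968 along -16.771873187002186 tcp [0.55782281 0.21813273 0.05203756] rot [-8.98321962e+01  1.68328161e-02  7.34518826e+01] Fd,Fn,Fz -10.345782322344043 -2.241635349151734 11.516647295119002 Tq [ 0.28789169  2.00727727 -0.03652452]
```

Emit:
play_rows([
  [[0.3, 0, 0, 0.004, 0], [0.3, 0, 0, 0.004, 0], [0.3, 0, 0, 0.004, 0]],
])

```text
time_s: 15.62
tool_pos: [0.5578, 0.2181, 0.0521]
eef_rot: [-89.9, 0.0, 73.5]
force: [-6.0, 2.8, 4.5]
finger_gap: 0.0436
```

```bash
python3 lat.py
```

```text
lat -0.004456404981228577 along -16.748725555470386 tcp [0.55783827 0.21810385 0.05206829] rot [-8.98564740e+01  2.40016543e-02  7.34586360e+01] Fd,Fn,Fz -6.52473902856559 1.004812962320411 4.499890420730461 Tq [0.47401968 1.46075483 0.02820835]
```

Emit:
play_rows([
  [[0.3, 0.006, -0.002, 0, 0], [0.3, 0.012, -0.004, 0, 0], [0.3, 0.019, -0.006, 0, 0], [0.3, 0.026, -0.008, 0, 0]],
])

```text
time_s: 16.12
tool_pos: [0.561, 0.2171, 0.0521]
eef_rot: [-89.8, 0.0, 73.5]
force: [-11.1, 2.7, 8.0]
finger_gap: 0.0433
```

```bash
python3 lat.py
```

```text
lat -0.029073503922600667 along -13.48432064095384 tcp [0.56095623 0.21713676 0.05212857] rot [-8.97660284e+01  4.60983783e-02  7.34767191e+01] Fd,Fn,Fz -11.423277060871579 -0.6221367646025482 8.020845562233285 Tq [ 0.47225827  2.40365968 -0.0085831 ]
```

Emit:
play_rows([
  [[0.3, 0, 0, 0.004, 0], [0.3, 0.006, -0.002, 0.006, 0], [0.3, 0.012, -0.004, 0.006, 0], [0.3, 0.012, -0.004, 0.006, 0]],
])

```text
time_s: 16.62
tool_pos: [0.5629, 0.2164, 0.0522]
eef_rot: [-89.8, 0.1, 73.5]
force: [-6.9, 3.1, -0.8]
finger_gap: 0.0433
```

```bash
python3 lat.py
```

```text
lat -0.12869018418453354 along -11.42538392778826 tcp [0.5628985  0.2164463  0.05220233] rot [-8.97895055e+01  6.11484135e-02  7.34803449e+01] Fd,Fn,Fz -7.47903182723485 1.015399270486193 -0.8058271925993065 Tq [0.77037623 1.4265     0.06566966]
```

Emit:
play_rows([
  [[0.3, 0.006, -0.002, 0, 0], [0.3, 0.013, -0.004, 0, 0], [0.3, 0.019, -0.006, 0, 0]],
])

```text
time_s: 17.0
tool_pos: [0.5655, 0.2157, 0.0522]
eef_rot: [-89.8, 0.1, 73.5]
force: [-8.2, 3.6, 0.9]
finger_gap: 0.0432
```

```bash
python3 lat.py
```

```text
lat -0.1237333168692963 along -8.725359496340872 tcp [0.56548472 0.21567065 0.05217834] rot [-8.97588186e+01  6.71573333e-02  7.34894649e+01] Fd,Fn,Fz -8.840650097975622 1.0545825613087265 0.917480987494995 Tq [0.82826423 1.68770784 0.06024037]
```

Emit:
play_rows([
  [[0.3, 0.006, -0.002, 0, 0], [0.3, 0.013, -0.004, 0, 0], [0.3, 0.019, -0.006, 0, 0]],
])

```text
time_s: 17.38
tool_pos: [0.5666, 0.2154, 0.0523]
eef_rot: [-89.5, 0.1, 73.5]
force: [-20.0, 3.4, 12.4]
finger_gap: 0.0437
```

```bash
python3 lat.py
```

```text
lat -0.10953039362009664 along -7.611941565464093 tcp [0.56655472 0.21536244 0.0523109 ] rot [-89.54741865   0.10703835  73.51424431] Fd,Fn,Fz -20.11486167049572 -2.495247058828349 12.379660490030503 Tq [ 0.84107877  4.26385432 -0.07841637]
```

Resistance jumped after 1.1 mm, which suggests the stop. I ease off at once and check whether the catch is up.

Emit:
play_rows([
  [[0.3, -0.012, 0.004, 0.002, 0], [0.3, -0.016, 0.005, 0.003, 0], [0.3, -0.016, 0.005, 0.003, 0]],
])

```text
time_s: 17.75
tool_pos: [0.566, 0.2154, 0.0522]
eef_rot: [-89.8, 0.1, 73.5]
force: [-5.0, 2.9, -4.2]
finger_gap: 0.0432
```

```bash
python3 lat.py; python3 - <<'E'
from m import *
s=snap('side');P=cloud(s); K=s['img']
cv2.imwrite('pics/s7.png',cv2.resize(cv2.cvtColor(K[125:225,210:340],cv2.COLOR_RGB2BGR),None,fx=6,fy=6,interpolation=2))
d=np.array([.957,-.289]);n=np.array([.289,.957]);o=np.array([.4495,.2511])+.13*d
a=(P[...,:2]-o)@d;b=(P[...,:2]-o)@n
for lo in range(36,92,4):
    m=(a>lo/1000)&(a<(lo+4)/1000)&(abs(b)<.012); print(lo,m.sum(),np.round(np.median(P[m][:,2])*1000,1) if m.sum() else '')
E
```

```text
lat -0.21974581437598917 along -8.167900939593054 tcp [0.56599063 0.21541761 0.05222408] rot [-8.97763250e+01  7.77462278e-02  7.34932831e+01] Fd,Fn,Fz -5.6631038274118115 1.2853664772067346 -4.238603434972951 Tq [0.88448723 1.16118862 0.04654077]
36 3 48.7
40 0 
44 13 33.2
48 7 41.1
52 6 41.4
56 11 375.8
60 11 42.4
64 7 40.8
68 5 40.6
72 2 40.8
76 2 23.6
80 7 24.4
84 6 24.8
88 0
```

View pics/s7.png

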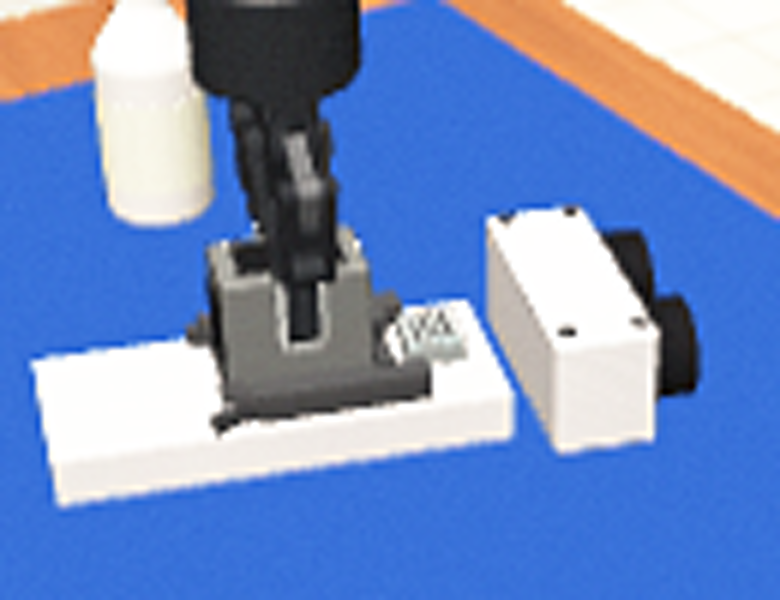

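The pad's top reads 41 mm, so the catch is up, and the pack is against the end stop (crop 390,320). A small easing back should show whether the catch holds it.

Emit:
play_rows([
  [[0.3, -0.006, 0.002, -0.002, 0], [0.3, -0.012, 0.004, -0.003, 0], [0.3, -0.012, 0.004, -0.003, 0]],
])

```text
time_s: 18.18
tool_pos: [0.5653, 0.2155, 0.0524]
eef_rot: [-89.9, 0.0, 73.4]
force: [-4.6, 3.9, -5.1]
finger_gap: 0.0435
```

```bash
python3 lat.py
```

```text
lat -0.3552584410175715 along -8.84404593637801 tcp [0.56530418 0.21548331 0.05239666] rot [-8.98877874e+01  4.81878336e-02  7.34452434e+01] Fd,Fn,Fz -5.526270967642815 2.4374650840716248 -5.09281465176414 Tq [0.82613382 1.02026668 0.05839684]
```

Emit:
play_rows([
  [[0.3, -0.006, 0.002, 0, 0], [0.3, -0.012, 0.003, 0, 0], [0.3, -0.012, 0.003, 0, 0]],
])

```text
time_s: 18.55
tool_pos: [0.5648, 0.2152, 0.0532]
eef_rot: [-90.0, 0.0, 73.4]
force: [-0.7, 0.6, -8.8]
finger_gap: 0.0432
```

```bash
python3 lat.py
```

```text
lat -0.7679132376677443 along -9.235214705696151 tcp [0.56481044 0.21520133 0.05317007] rot [-9.00222165e+01  1.61075285e-02  7.33874847e+01] Fd,Fn,Fz -0.853783401835463 0.32200647282079753 -8.805121661427835 Tq [ 0.38812965 -0.01825037 -0.0640152 ]
```

Force falls to about zero and the pack stays put, so the catch holds. I release and lift.

Emit:
play_rows([
  [[0.3, 0, 0, -0.006, 0], [0.3, 0, 0, -0.006, 0], [0.6, 0, 0, -0.006, 0], [0.8, 0, 0, -0.006, 0], [1, 0, 0, -0.006, 0], [1, 0, 0, -0.006, 0], [1, 0, 0, 0.15, 0], [1, 0, 0, 0.45, 0], [1, 0, 0, 0.8, 0], [1, 0, 0, 0.95, 0]],
])

```text
time_s: 19.8
tool_pos: [0.5658, 0.216, 0.1993]
eef_rot: [-90.2, -0.2, 73.4]
force: [-0.3, 0.1, 0.2]
finger_gap: 0.0853
```

Emit:
play_rows([
  [[1, -0.3, 0, 0, 0], [1, -0.7, 0, 0, 0], [1, -0.7, 0, 0, 0], [1, -0.7, 0, 0, 0]],
])

```text
time_s: 20.3
tool_pos: [0.4602, 0.2158, 0.1964]
eef_rot: [-90.1, -0.1, 73.4]
force: [1.1, -1.0, -0.4]
finger_gap: 0.0851
```

```bash
python3 - <<'E'
from m import *
st=state();print(st['tool_pos'],st['force'],st['finger_gap'])
d=np.array([.957,-.289]);n=np.array([.289,.957]);o=np.array([.4495,.2511])+.13*d
for c in('scene','side'):
    s=snap(c,c+'8.png');P=cloud(s)
    a=(P[...,:2]-o)@d;b=(P[...,:2]-o)@n
    m=(abs(P[...,2]-.089)<.005)&(abs(a)<.08)&(abs(b)<.04)
    if m.sum()>10:
        r=rect(P[m][:,:2]);print(c,'pack top',r,'along,lat',(r[0]/1000-o)@d*1000,(r[0]/1000-o)@n*1000)
    for lo in range(44,80,5):
        k=(a>lo/1000)&(a<(lo+5)/1000)&(abs(b)<.01);print(lo,k.sum(),np.round(np.nanmedian(P[k][:,2])*1000,1) if k.sum() else '',end='; ')
    print()
s=load('scene');t=load('side')
x=cv2.cvtColor(cv2.resize(s['img'][90:310,60:460],(800,440)),cv2.COLOR_RGB2BGR);cv2.imwrite('pics/fin.png',x)
E
```

```text
[0.46022607 0.21579373 0.19639681] [ 1.14912437 -0.95177483 -0.43345353] 0.08507552279776408
scene pack top (array([567.7, 215.5]), array([44.4, 71.8]), 73.5) along,lat -6.512299999999939 0.09060000000001764
44 9 41.6; 49 11 41.7; 54 15 42.4; 59 11 42.5; 64 13 40.8; 69 33 34.6; 74 13 26.8; 79 10 28.3; 
side pack top (array([564.7, 214.2]), array([48.8, 69.3]), 74.0) along,lat -9.007599999999943 -2.020499999999979
44 13 38.3; 49 7 41.3; 54 6 40.4; 59 4 41.2; 64 5 40.0; 69 6 39.4; 74 1 24.4; 79 5 24.4;
```

View pics/fin.png

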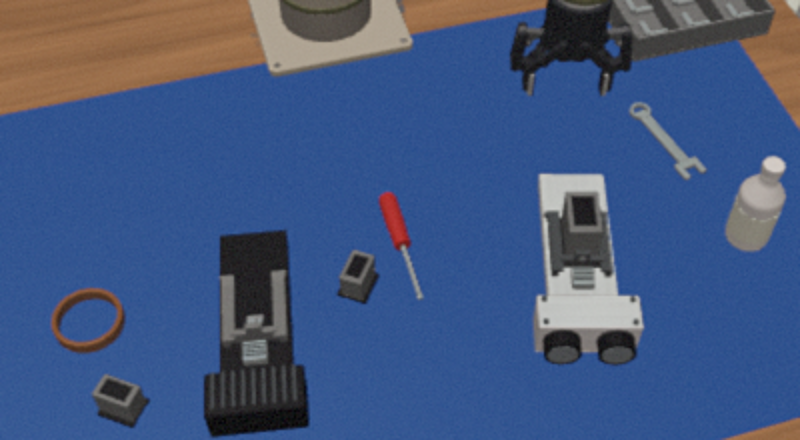

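The pack stays home on the camera head (585,225) after release, with the catch pad at 41 mm (up), and nothing else has moved. I hand the job in.

```bash
python3 -c "
from workcell import finish_job
print(finish_job())"
```

```text
the job is handed in; nothing more can be done
None
```

The job is done and handed in at about 20 s of robot time. I pressed the charger's catch with about 2 N, and the pack sprang back about 11 mm. I then drew it clear of the rail, carried it to the porch, slid it onto the camera head's rail until it met the stop, eased off and let go.

**Checks that passed:**
- The camera head's catch pad reads about 41 mm, so the catch is up.
- When I eased back, the plunger's push on the gripper fell to about zero and the pack barely moved.
- After release the pack sits about 6 to 9 mm to −x of the camera head's origin, and it did not spring back.
- The other things on the bench look unmoved, and the gripper is clear.

**Check that was over the limit or disagreed:**
- **Force:** the reading touched 20.1 N along the rail for one reading as the pack met the stop, just past the 20 N forcing limit. I backed off at once.
- **Position:** the two cameras differ by about 2 to 3 mm on the final pack position, a little more than the stated 2 mm calibration.

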